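Stack the red tote over the parts

ROBOT

A 6-joint arm with a two-finger parallel gripper is mounted at the origin on a cart in front of the work surface, level with it; the furniture and walls round the work are solid. World frame = base frame: x ahead of the robot, y to its left, z up, the work surface at z = 0. Lengths are in m, angles in rad, forces in N, time in s.
With the tool pointing down it reaches from about 0.35 to 0.975 m from the base axis. Payload 4.9 kg.
Tool frame: the origin (TCP) lies at the very end of the fingers, on their centre line; the grasp point (between the pads) lies 19 mm behind it (pinch_z is the distance from the TCP to the grasp point, in m); z points along the fingers, y is the line along which they close (so a half turn about z gives the same grasp; the last joint's range is limited). The gripper opens to 85 mm and grips with 20 to 120 N. Pads are 22 mm wide; open, the fingers measure 114 mm over their backs; the gripper's body (76 mm by 85 mm) begins 54 mm behind the grasp point. The pads swing forward as they close: fully open they stand 13 mm farther back than shut.
Start: joints at [-1.256, 0.053, 1.613, -0, 1.476, -0.119], TCP at [0.263, -0.567, 0.231] pointing down, gripper open.
Joint ranges: [-3.01, 3.01], [-1.01, 2.22], [0.06, 2.58], [-1.02, 4.17], [0.09, 2.62], [-3.14, 3.14]. Speed limits (rad/s): [2.57, 2.57, 3.14, 3.14, 3.14, 3.14].

INTERFACE

Orientations are given as a unit quaternion [w, x, y, z].
In Python, from plant import * gives the robot as it stands. The module is installed in compiled form; this text tells all that it offers.
- The arm moves only by the tool play_rows, never from a script. Its arguments are lists of equal length, an entry for each row: "linear": the shift along the world's x, y, z in m, a list of three; "turn": the turn about the world's z in degrees. A call has 1 to 8 rows; each row shifts and turns the commanded pose from where the row before left it; what a row does not reach is not made up. A row lasts 1/8 s, in which the tool goes at most 62.5 mm and 10.7 degrees, less where a joint would pass 70% of its speed; a pose out of reach is approached as far as the arm can. A call is refused whole if a number of a shift passes 0.0625 or a number of a turn 10.7, either way. A call with a gripper value outside its range is refused whole. "hand" is the finger opening in m, from 0 to 0.0854, set as the call begins (left out, the last holds). The fingers move at their own pace and stop on an object; the grip force is fixed at half the most. Time passes only in rows, so rows that do not move let the fingers close. It gives the time, the measured TCP pose, the force, the opening and the grip force at its end, in the units of the state.
- state(): the state, without advancing time (a new reading comes with each control period).
- grab_frame(name): name is "side" or "top" or "wrist"; returns the picture (400x640x3 uint8, red, green, blue); there is no depth.
- camera_info(name): a dict with "camera_matrix" (3x3 intrinsics, pixels), "origin" and "attitude" of the camera in the world; the wrist camera has in their place "mount" (4x4, takes a point from camera to tool coordinates, whose origin is the TCP and whose axes are the flange's). Camera axes: x right, y down, z forward; pixel columns grow to the right and rows downward; lengths in m; the calibration is good to about 2 mm. A picture is of the moment at which its call begins: read the wrist's pose just before it. camera_info takes no time and is no camera call.
- job_done(): hands the job in; it is judged then, once.
Trained networks look in the newest picture that a camera, given by its name, has taken for a name from the list of things; names that differ only in an ending like _2 or _b are one class to them, and where a whole thing is asked for, a point or a joint stands for the part that bears it (a point fixed in the world has none). Each returns a list of dicts, best first, with "p" (0 to 1); they miss things now and then, are a little off and sometimes report something else, mostly with a low value. They report only what shows in the picture. A call takes as long as a camera call. They do not tell look-alikes from the thing itself.
- trace(camera, thing): "region" (400x640 bool, what is visible of it) and "location" ([column, row] in pixels, amid what is visible of it).
The state is a dict: "time": time; "joint_pos": joint angles; "joint_vel": joint speeds; "joint_efforts": joint torques, N m; "tool_pos": TCP position; "tool_rot": TCP orientation; "contact_force": force on the tool from outside, world axes, zero at the start; "ft_torque": the same for the moment, N m; "gripper_width": opening from 0.0 (shut) to 1.0 (fully open); "grasp_force": force on a finger pad.
Only numpy, scipy, OpenCV 4.12 (cv2) and the standard library are available. Lean on these libraries where they do the work, as an engineer would, in place of code of your own. Each camera call takes 0.05 s, during which the arm holds its last target. There are 200 camera calls.

TASK

Stack the empty red tote squarely on the blue tote that holds the brass bushing and the nut. With the white ends together these totes nest and the upper one would land on the parts, so turn the red one half round, its white end over the plain blue end, and it rests high and level on the blue rim. Set it down without dropping it, let go, and leave both blue totes standing where they are.

Things in the scene. Friction and masses are not known exactly. Their poses are not given: they have to be found in the camera images.
- red_center (a point): Middle of the red tote (loose, empty, about 0.15 kg), 25 mm above its underside. Open tapered tray 150 mm long (x, towards its white end), 62 wide (y), 50 high (z up), 138 x 50 at the underside. Its top 10 mm is a straight rim band, 62 mm wide outside: grip there, across the width at mid-length. At the start the white ends of all three totes point away from the robot.
- red_white_end (a point): Middle of the outer face of the red tote's white end, at the rim band: 75 mm along x from the tote's middle and 45 mm above its underside. Same axes as the red tote.
- tote_parts: Blue tote with a brass bushing (36 mm wide, 30 high) and a steel nut in it, about 0.6 kg, loose. Shape and size as the red one, x towards its white end, z up; origin mid-underside, rim 50 mm above. Ledges in its rim carry a tote turned half round, with its underside level with this rim (its middle 75 mm above the origin); unturned, it sinks some 17 mm deeper onto the parts.
- tote_spare: The other blue tote, empty, about 0.5 kg, loose; same shape, size, colour, axes and origin as the first. A bystander: leave it alone.
Things that resemble listed ones, but are neither listed nor needed, are in the scene too. Leave any orange look-alike of the tote_parts alone.

How it is judged:
By the outcome, as a careful person would: the job done as asked, in the order asked, and still so for the second after the job is handed in, with the robot touching nothing.
It also fails if it takes over 48 s, if anything falls off the work surface, if the arm or the gripper's body presses on something with over 40 N, if the wrist force passes 120 N, or if a joint passes its speed limit or range.

## Working session

There is one attempt and no reset: what is moved stays moved. The work goes in short steps, Python scripts to look and compute and a tool call to move; the robot and the scene stay as the last step left them, time stands still between calls to the robot, and variables do not carry over. Pictures are saved under pics/ and viewed, at most 10 in all, crops included, and the job is handed in when it is done.

Besides the shell and the picture viewer there is one more tool, called in YAML: its name, and indented under it one key for each argument. play_rows: Moves the arm, as the interface text tells. Its arguments: {"type":"object","properties":{"linear":{"type":"array","items":{"type":"array","items":{"type":"number"}}},"turn":{"type":"array","items":{"type":"number"}},"hand":{"type":"number"}},"required":["linear","turn"]}

```bash
mkdir -p pics
python3 - <<'E'
from plant import *
import cv2,numpy as np
for n in ("side","top"):
    f=grab_frame(n); cv2.imwrite(f"pics/{n}0.png",f[:,:,::-1])
    c=camera_info(n); print(n,c)
    for t in ("red_center","tote_parts"):
        print(t,[(round(d["p"],2),d["location"],int(d["region"].sum())) for d in trace(n,t)])
s=state();print(s)
print(camera_info("wrist"))
E
```

```text
side {'camera_matrix': array([[365.48627172,   0.        , 320.37177202],
       [  0.        , 365.48627172, 196.16381075],
       [  0.        ,   0.        ,   1.        ]]), 'origin': array([0.30860341, 0.68601206, 0.66009861]), 'attitude': array([ 0.08368037, -0.15120233,  0.89105299, -0.41971422])}
red_center [(0.61, [287.9, 299.3], 2766)]
tote_parts [(0.81, [331.9, 133.0], 866), (0.63, [378.1, 158.2], 1071)]
top {'camera_matrix': array([[373.96951255,   0.        , 330.85018422],
       [  0.        , 373.96951255, 197.55623777],
       [  0.        ,   0.        ,   1.        ]]), 'origin': array([ 0.44072705, -0.02375072,  1.20135885]), 'attitude': array([-0.04202664,  0.71453755, -0.69753792,  0.03332723])}
red_center [(0.67, [231.0, 202.1], 990)]
tote_parts [(0.71, [409.6, 226.1], 862)]
{'time': 0.3, 'joint_pos': array([-1.25599727e+00,  5.29473207e-02,  1.61335101e+00,  4.18967705e-06,
        1.47601574e+00, -1.18996030e-01]), 'joint_vel': array([-0.00072292, -0.0014686 , -0.00160144,  0.00188267,  0.00024581,
        0.00106814]), 'joint_efforts': array([-2.33657202e-04
[... 250 characters left out ...]
act_force': array([ 0.11489886, -0.06653806, -0.24353668]), 'ft_torque': array([-0.05221845, -0.04166799, -0.01966534]), 'grasp_force': 0.0, 'gripper_width': 0.996309805591775}
{'camera_matrix': array([[278.67524669,   0.        , 322.49734096],
       [  0.        , 278.67524669, 196.69448186],
       [  0.        ,   0.        ,   1.        ]]), 'mount': array([[ 2.08017241e-04, -9.45927647e-01, -3.24377623e-01,
         8.45424651e-02],
       [ 9.99999978e-01,  1.90725803e-04,  8.50996621e-05,
         5.68563025e-04],
       [-1.86309405e-05, -3.24377634e-01,  9.45927667e-01,
        -1.41924863e-01],
       [ 0.00000000e+00,  0.00000000e+00,  0.00000000e+00,
         1.00000000e+00]])}
```

View pics/top0.png

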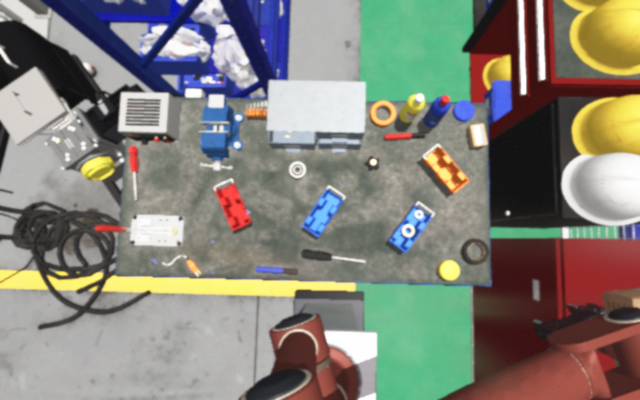

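View pics/side0.png

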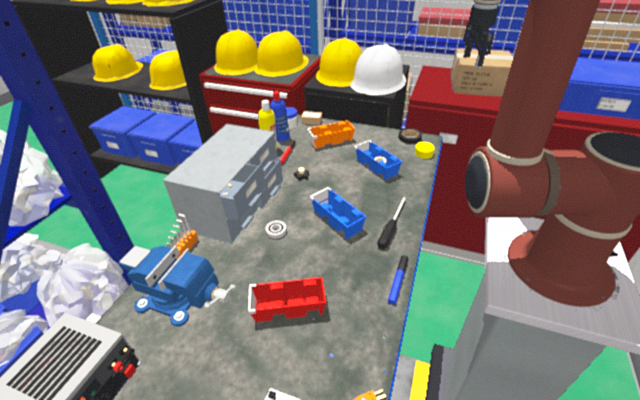

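The top view shows red at (233,204), the spare blue at (323,212), and the blue with bushing and nut at (410,228), white ends up. The orange look-alike is at (445,169). The side view agrees.

```bash
cat > h.py <<'E'
from plant import *
import cv2,numpy as np
from scipy.spatial.transform import Rotation as R
from scipy.optimize import minimize
def Rq(q): return R.from_quat(np.r_[q[1:],q[0]]).as_matrix()
def cam(n):
    c=camera_info(n)
    if n=="wrist":
        s=state(); M=np.eye(4); M[:3,:3]=Rq(s["tool_rot"]); M[:3,3]=s["tool_pos"]
        M=M@c["mount"]; return c["camera_matrix"],M[:3,:3],M[:3,3]
    return c["camera_matrix"],Rq(c["attitude"]),np.array(c["origin"])
def proj(C,P):
    K,r,o=C; q=(np.atleast_2d(P)-o)@r@K.T; return q[:,:2]/q[:,2:]
def unproj(C,uv,z):
    K,r,o=C; d=r@np.linalg.solve(K,[*uv,1]); return o+d*(z-o[2])/d[2]
def box(p,z0=0.):
    w=R.from_euler('z',p[2]).as_matrix()
    a=[(sx*l/2,sy*b/2,z) for l,b,z in((.138,.05,0),(.15,.062,.04),(.15,.062,.05)) for sx in(1,-1) for sy in(1,-1)]
    return np.array(a)@w.T+[p[0],p[1],z0]
def fit(C,mask,p0,z0=0.):
    m=mask.astype(np.float32); m=cv2.GaussianBlur(m,(0,0),1)
    def cost(p):
        h=cv2.convexHull(proj(C,box(p,z0)).astype(np.float32))
        g=np.zeros(m.shape,np.uint8); cv2.fillConvexPoly(g,np.round(h*16).astype(np.int32),255,cv2.LINE_AA,4)
        g=cv2.GaussianBlur(g.astype(np.float32)/255,(0,0),1)
        return ((g-m)**2).sum()
    return min((minimize(cost,p0,method="Nelder-Mead",options=dict(initial_simplex=np.array(p0)+np.array([[0,0,0],[s*.01,0,0],[0,s*.01,0],[0,0,s*.1]]),xatol=1e-5)) for s in(1,-1)),key=lambda r:r.fun)
E
python3 - <<'E'
from h import *
C=cam("top"); f=grab_frame("top")
for t,uv,y in(("red_center",(233,204),22),("tote_parts",(410,228),-33)):
    for d in trace("top",t):
        l=d["location"]; p=unproj(C,l,.04); r=fit(C,d["region"],[p[0],p[1],np.radians(y)])
        print(t,d["p"],l,r.x[:2].round(4),np.degrees(r.x[2]).round(1),round(r.fun,1),d["region"].sum())
E
```

```text
red_center 0.8 [231.2, 201.6] [0.537  0.3002] 27.1 18.6 1018
tote_parts 0.97 [408.6, 227.2] [ 0.4806 -0.2568] -36.1 116.2 853
tote_parts 0.73 [444.7, 167.4] [ 0.6671 -0.3609] 40.1 62.8 1013
```

play_rows:
  linear:
    - [0.031, 0.044, 0]
    - [0.031, 0.044, 0]
    - [0.031, 0.044, 0]
    - [0.031, 0.044, 0]
    - [0.031, 0.044, 0]
    - [0.031, 0.044, 0]
    - [0.031, 0.046, 0]
    - [0, 0, 0]
  turn: [0, 0, 0, 0, 0, 0, 0, 0]

```text
time: 1.45
tool_pos: [0.4812, -0.2543, 0.2315]
tool_rot: [-0.0, 0.976, 0.218, 0.0]
contact_force: [0.2, -0.8, -0.3]
gripper_width: 1.003
grasp_force: 0.0
```

Run:
```python
from h import *
print(state()["tool_pos"],np.abs(state()["joint_vel"]).max())
C=cam("wrist"); f=grab_frame("wrist"); cv2.imwrite("pics/w1.png",f[:,:,::-1])
for d in trace("wrist","tote_parts"):
    l=d["location"]; r=fit(C,d["region"],[.48,-.257,np.radians(-35)])
    print(d["p"],l,r.x[:2].round(4),np.degrees(r.x[2]).round(1),round(r.fun,1),d["region"].sum())
    h=cv2.convexHull(proj(C,box(r.x)).astype(np.float32)); g=f[:,:,::-1].copy()
    cv2.polylines(g,[proj(C,box(r.x))[[8,9,11,10]].astype(np.int32)],True,(0,255,0)); cv2.imwrite("pics/w1b.png",g); break
```

```text
[ 0.48115378 -0.25433021  0.23147369] 0.06533946015575488
0.96 [483.7, 63.9] [-0.2936 -0.0224] -26.5 9338.7 9539
```

View pics/w1b.png

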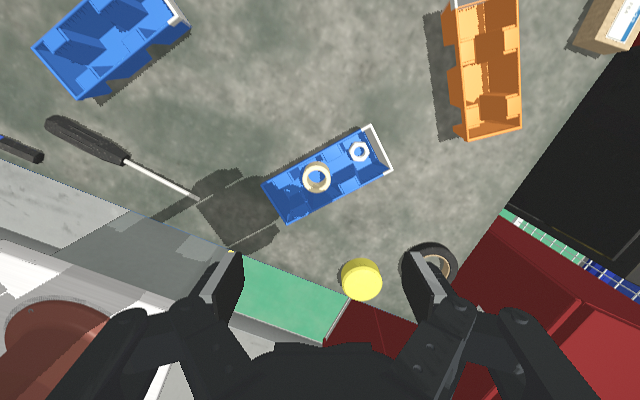

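The wrist view shows the parts tote with rim corners at about (261,185), (289,224), (394,170) and (371,124). The white end is at the right, with the bushing at (316,178) and the nut at (359,152).

Run:
```python
from h import *
C=cam("wrist"); f=grab_frame("wrist")
for u in((261,185),(289,224),(394,170),(371,124)): print(unproj(C,u,.05).round(4))
for d in trace("wrist","tote_parts"):
    l=d["location"]; print(d["p"],l)
    if 240<l[0]<400 and 100<l[1]<230:
        p=unproj(C,l,.03)
        r=fit(C,d["region"],[p[0],p[1],np.radians(-35)]); print(r.x,np.degrees(r.x[2]),r.fun,d["region"].sum())
        g=f[100:250,230:420,::-1].copy(); g=cv2.resize(g,None,fx=4,fy=4,interpolation=cv2.INTER_CUBIC)
        q=(proj(C,box(r.x))[[8,9,11,10]]-[230,100])*4
        cv2.polylines(g,[q.astype(np.int32)],True,(0,255,0)); cv2.imwrite("pics/w2.png",g[:600])
```

```text
[ 0.4383 -0.195   0.05  ]
[ 0.4049 -0.2456  0.05  ]
[ 0.5223 -0.3316  0.05  ]
[ 0.5575 -0.2818  0.05  ]
0.69 [329.8, 172.7]
[ 0.48134138 -0.25863698 -0.62716414] -35.93385819715265 977.4537963867188 5329
0.62 [481.5, 63.5]
```

View pics/w2.png

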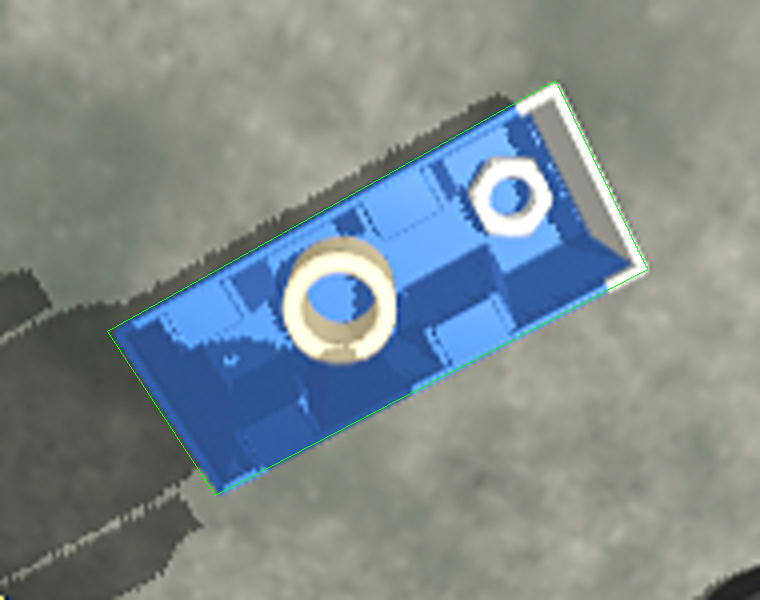

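The fitted outline lies on the rim. The parts tote is at (0.481, -0.259), yaw -35.9°. Now to red.

play_rows:
  linear:
    - [0.005, 0.058, 0]
    - [0.005, 0.058, 0]
    - [0.005, 0.058, 0]
    - [0.005, 0.058, 0]
    - [0.005, 0.058, 0]
    - [0.005, 0.058, 0]
    - [0.005, 0.058, 0]
    - [0.005, 0.058, 0]
  turn: [0, 0, 0, 0, 0, 0, 0, 0]

```text
time: 2.65
tool_pos: [0.5203, 0.2072, 0.2315]
tool_rot: [0.0, 0.977, 0.214, 0.0]
contact_force: [-0.1, -1.5, 0.6]
gripper_width: 1.002
grasp_force: 0.0
```

play_rows:
  linear:
    - [0.008, 0.045, 0]
    - [0.008, 0.045, 0]
    - [0, 0, 0]
    - [0, 0, 0]
  turn: [2, 0, 0, 0]

```text
time: 3.15
tool_pos: [0.5362, 0.2955, 0.231]
tool_rot: [0.0, 0.973, 0.231, -0.0]
contact_force: [-0.2, 0.8, -0.3]
gripper_width: 0.995
grasp_force: 0.0
```

Run:
```python
from h import *
C=cam("wrist"); f=grab_frame("wrist"); s=state(); print(s["tool_pos"],np.degrees(2*np.arctan2(s["tool_rot"][2],s["tool_rot"][1])))
for d in trace("wrist","red_center"):
    l=d["location"]; p=unproj(C,l,.03); print(d["p"],l)
    r=fit(C,d["region"],[p[0],p[1],np.radians(27)]); print(r.x,np.degrees(r.x[2]),r.fun,d["region"].sum())
    g=f[:,:,::-1].copy()
    cv2.polylines(g,[proj(C,box(r.x))[[8,9,11,10]].astype(np.int32)],True,(0,255,0)); cv2.imwrite("pics/w3.png",g)
```

```text
[0.53613594 0.29530097 0.23111908] 26.732262515421176
0.88 [320.2, 167.1]
[0.53684454 0.29890842 0.46519157] 26.653513741660987 46.72205352783203 6506
```

View pics/w3.png

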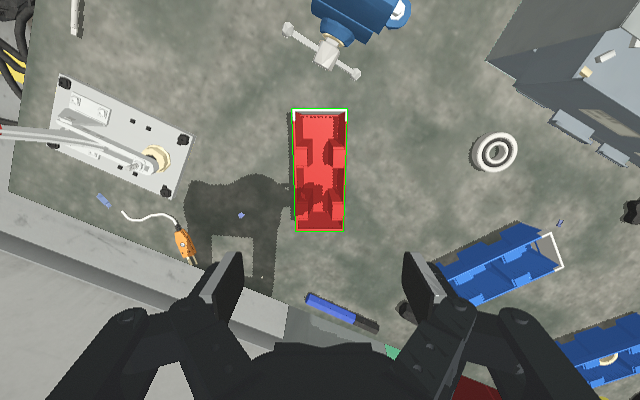

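Red fit is tight at (0.537, 0.299), yaw 26.7°, and the tool yaw already matches. Descending to grip the rim band.

play_rows:
  linear:
    - [0.001, 0.0035, -0.05]
    - [0, 0, -0.05]
    - [0, 0, -0.05]
    - [0, 0, -0.04]
    - [0, 0, -0.021]
    - [0, 0, 0]
    - [0, 0, 0]
  turn: [0, 0, 0, 0, 0, 0, 0]

```text
time: 4.12
tool_pos: [0.5384, 0.3008, 0.0226]
tool_rot: [-0.0, 0.973, 0.232, 0.002]
contact_force: [-0.0, -0.0, -0.6]
gripper_width: 1.001
grasp_force: 0.0
```

play_rows:
  linear:
    - [0, 0, 0]
    - [0, 0, 0]
    - [0, 0, 0]
    - [0, 0, 0]
    - [0, 0, 0]
    - [0, 0, 0]
  turn: [0, 0, 0, 0, 0, 0]
  hand: 0.05

```text
time: 4.88
tool_pos: [0.5383, 0.3011, 0.0228]
tool_rot: [-0.0, 0.973, 0.232, 0.002]
contact_force: [-0.2, -0.9, 5.9]
gripper_width: 0.713
grasp_force: 65.8
```

play_rows:
  linear:
    - [0, 0, 0.01]
    - [0, 0, 0.03]
    - [0, 0, 0.04]
    - [0, 0, 0.04]
    - [0, 0, 0.04]
    - [0, 0, 0.02]
    - [0, 0, 0]
    - [0, 0, 0]
  turn: [0, 0, 0, 0, 0, 0, 0, 0]

```text
time: 5.88
tool_pos: [0.5356, 0.3, 0.1979]
tool_rot: [0.0, 0.973, 0.232, -0.002]
contact_force: [-0.5, -0.9, -2.1]
gripper_width: 0.712
grasp_force: 65.6
```

Run:
```python
from h import *
C=cam("wrist"); f=grab_frame("wrist"); s=state(); t=s["tool_pos"]; yaw=np.degrees(2*np.arctan2(s["tool_rot"][2],s["tool_rot"][1]))
print(t,yaw,s["contact_force"],s["grasp_force"],s["gripper_width"]); cv2.imwrite("pics/w4.png",f[:,:,::-1])
for n in("wrist","side"):
  if n!="wrist": C=cam(n); g=grab_frame(n); cv2.imwrite("pics/s4.png",g[:,:,::-1])
  for d in trace(n,"red_center")[:1]:
    print(n,d["p"],d["location"])
    for z0 in(t[2]-.024,t[2]-.02,t[2]-.016):
        r=fit(C,d["region"],[t[0],t[1],np.radians(26.7)],z0); print(z0,r.x[:2]-t[:2],np.degrees(r.x[2]),r.fun,d["region"].sum())
```

```text
[0.53544447 0.29988164 0.19747836] 26.85462150718978 [-0.7340174  -0.1269947  -1.81557226] 65.56219696998596 0.7147302507286796
wrist 0.58 [323.0, 227.4]
0.17347835575898926 [-0.0009082  -0.00111013] 26.65041673582677 5441.17919921875 29024
0.17747835575898926 [-0.00083485 -0.00099497] 26.516853916654927 7035.73046875 29024
0.18147835575898924 [-0.0008225 -0.0005287] 26.326584792676698 8358.328125 29024
side 0.7 [289.9, 243.2]
0.17347835575898926 [-0.0019963  -0.00365249] 27.704991592945465 768.9061889648438 3014
0.17747835575898926 [-0.00394802 -0.00021311] 27.459526607065108 801.552490234375 3014
0.18147835575898924 [-0.0065442   0.00358971] 27.191198678871153 844.833984375 3014
```

View pics/w4.png

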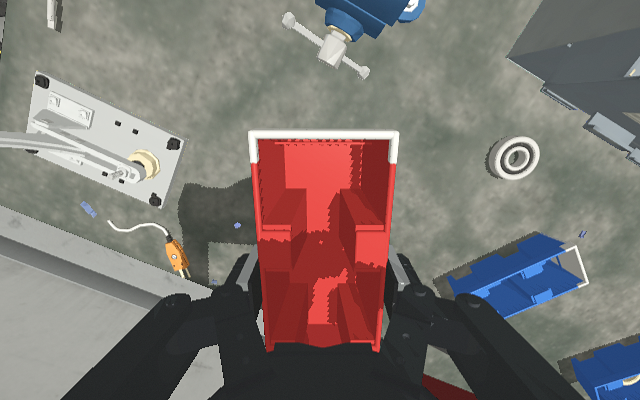

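Red is held in the centre and straight, about 2 mm back along its length. The half turn is +117.4°, carried high over the spare tote.

play_rows:
  linear:
    - [-0.0035, -0.0348, 0]
    - [-0.0035, -0.0348, 0]
    - [-0.0035, -0.0348, 0]
    - [-0.0035, -0.0348, 0]
    - [-0.0035, -0.0348, 0]
    - [-0.0035, -0.0348, 0]
    - [-0.0035, -0.0348, 0]
    - [-0.0035, -0.0348, 0]
  turn: [7.3, 7.3, 7.3, 7.3, 7.3, 7.3, 7.3, 7.3]

```text
time: 7.08
tool_pos: [0.5082, 0.0209, 0.1996]
tool_rot: [-0.0, 0.734, 0.679, -0.0]
contact_force: [-0.3, -0.0, -1.2]
gripper_width: 0.711
grasp_force: 65.6
```

play_rows:
  linear:
    - [-0.0035, -0.0348, 0]
    - [-0.0035, -0.0348, 0]
    - [-0.0035, -0.0348, 0]
    - [-0.0035, -0.0348, 0]
    - [-0.0035, -0.0348, 0]
    - [-0.0035, -0.0348, 0]
    - [-0.0035, -0.0348, 0]
    - [-0.0035, -0.0348, 0]
  turn: [7.3, 7.3, 7.3, 7.3, 7.3, 7.3, 7.3, 7.3]

```text
time: 8.07
tool_pos: [0.4802, -0.2573, 0.1995]
tool_rot: [-0.001, 0.31, 0.951, 0.0]
contact_force: [0.2, 0.2, -1.5]
gripper_width: 0.712
grasp_force: 65.6
```

play_rows:
  linear:
    - [0, 0, 0]
    - [0, 0, 0]
    - [0, 0, 0]
    - [0, 0, 0]
  turn: [0, 0, 0, 0]

```text
time: 8.57
tool_pos: [0.4809, -0.2556, 0.2003]
tool_rot: [-0.0, 0.311, 0.95, 0.0]
contact_force: [0.6, -1.1, -2.1]
gripper_width: 0.708
grasp_force: 65.7
```

Run:
```python
from h import *
C=cam("wrist"); f=grab_frame("wrist"); s=state(); t=s["tool_pos"]; yaw=np.degrees(2*np.arctan2(s["tool_rot"][2],s["tool_rot"][1]))
print(t,yaw,s["joint_pos"],s["contact_force"],s["grasp_force"],s["gripper_width"]); cv2.imwrite("pics/w5.png",f[:,:,::-1])
print(Rq(s["tool_rot"])[:,2])
```

```text
[ 0.4808586  -0.25571788  0.20032917] 143.7038010140796 [-6.25449770e-01 -1.18785376e-01  1.83245320e+00  5.04773246e-05
  1.42786533e+00 -1.56276511e+00] [ 0.02892162  0.67493691 -0.9474394 ] 65.6792414188385 0.715713026505795
[ 7.74814123e-05  5.67432530e-06 -9.99999997e-01]
```

View pics/w5.png

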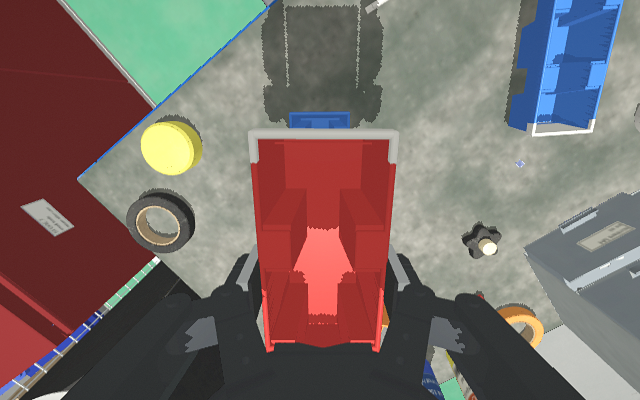

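The blue tote's plain end shows at (289–350,113), just beyond and nearly centred under red's white end (249–398,131). I'll correct by about 2.7 mm and 0.4° and go down.

play_rows:
  linear:
    - [-0.002, -0.002, -0.02]
    - [0, 0, -0.03]
    - [0, 0, -0.03]
    - [0, 0, -0.02]
    - [0, 0, -0.01]
    - [0, 0, 0]
    - [0, 0, 0]
  turn: [0.4, 0, 0, 0, 0, 0, 0]

```text
time: 9.5
tool_pos: [0.4795, -0.259, 0.0916]
tool_rot: [0.001, 0.309, 0.951, -0.0]
contact_force: [-0.0, -0.8, -1.4]
gripper_width: 0.708
grasp_force: 65.7
```

Run:
```python
from h import *
f=grab_frame("wrist"); s=state(); t=s["tool_pos"]; yaw=np.degrees(2*np.arctan2(s["tool_rot"][2],s["tool_rot"][1]))
print(t,yaw,s["contact_force"])
g=grab_frame("side"); a=cv2.resize(f[70:190,210:440,::-1],(800,417)) 
cv2.imwrite("pics/w6.png",np.vstack([cv2.resize(f[80:170,220:430,::-1],(700,300),interpolation=cv2.INTER_CUBIC),cv2.resize(g[100:200,300:533,::-1],(700,300),interpolation=cv2.INTER_CUBIC)]))
```

```text
[ 0.47956418 -0.25901875  0.09175291] 144.05594509468665 [ 0.35584896  0.39169858 -2.37097321]
```

View pics/w6.png

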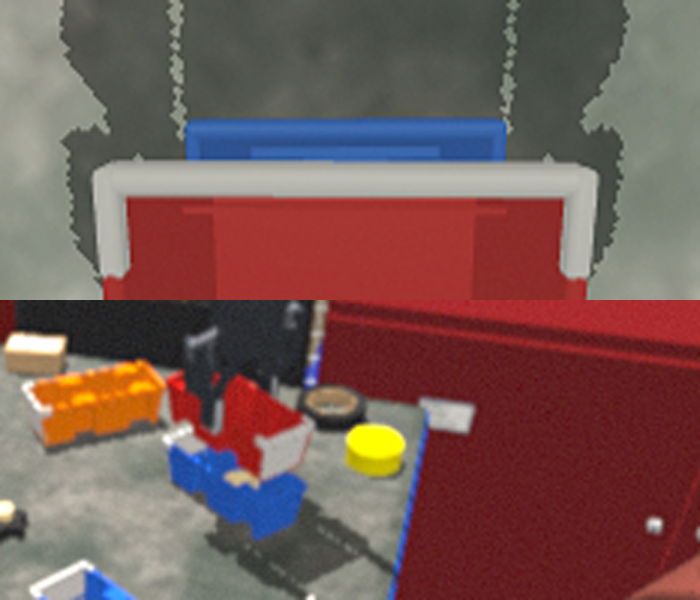

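Lateral alignment is within 0.5 mm, and the blue end is about 1 mm further along. I'll nudge and lower in small steps.

play_rows:
  linear:
    - [-0.0005, 0.001, -0.005]
    - [0, 0, -0.005]
    - [0, 0, -0.004]
    - [0, 0, 0]
    - [0, 0, 0]
  turn: [0, 0, 0, 0, 0]

```text
time: 10.22
tool_pos: [0.4782, -0.2575, 0.0763]
tool_rot: [0.0, 0.309, 0.951, -0.0]
contact_force: [-0.1, -0.3, -1.3]
gripper_width: 0.708
grasp_force: 65.7
```

play_rows:
  linear:
    - [0, 0, -0.001]
    - [0, 0, -0.001]
    - [0, 0, 0]
    - [0, 0, 0]
  turn: [0, 0, 0, 0]

```text
time: 10.72
tool_pos: [0.4782, -0.2574, 0.0743]
tool_rot: [0.0, 0.309, 0.951, -0.0]
contact_force: [0.1, -1.2, -1.7]
gripper_width: 0.71
grasp_force: 65.7
```

play_rows:
  linear:
    - [0.0005, 0, -0.001]
    - [0, 0, 0]
    - [0, 0, 0]
  turn: [0, 0, 0]

```text
time: 11.1
tool_pos: [0.4787, -0.2574, 0.0733]
tool_rot: [-0.0, 0.309, 0.951, 0.0]
contact_force: [0.4, -0.0, -1.5]
gripper_width: 0.709
grasp_force: 65.7
```

play_rows:
  linear:
    - [0, 0, -0.001]
    - [0, 0, 0]
    - [0, 0, 0]
  turn: [0, 0, 0]

```text
time: 11.48
tool_pos: [0.4789, -0.2575, 0.0728]
tool_rot: [0.0, 0.309, 0.951, -0.0]
contact_force: [-0.8, -0.3, 2.7]
gripper_width: 0.711
grasp_force: 66.0
```

play_rows:
  linear:
    - [0, 0, -0.0007]
    - [0, 0, 0]
    - [0, 0, 0]
  turn: [0, 0, 0]

```text
time: 11.85
tool_pos: [0.4789, -0.2575, 0.0728]
tool_rot: [0.0, 0.309, 0.951, -0.0]
contact_force: [-2.6, 1.5, 7.0]
gripper_width: 0.711
grasp_force: 66.6
```

Run:
```python
from h import *
s=state(); print(s["tool_pos"],s["contact_force"],s["ft_torque"])
g=grab_frame("side"); f=grab_frame("wrist")
cv2.imwrite("pics/w7.png",np.vstack([cv2.resize(f[80:170,220:430,::-1],(700,300),interpolation=cv2.INTER_CUBIC),cv2.resize(g[120:190,330:470,::-1],(600,300),interpolation=cv2.INTER_CUBIC)[:,:600].repeat(1,1) if 0 else cv2.copyMakeBorder(cv2.resize(g[120:190,330:470,::-1],(600,300),interpolation=cv2.INTER_CUBIC),0,0,0,100,0)]))
```

```text
[ 0.47890674 -0.25751431  0.0727505 ] [-2.64052915  1.51279615  6.97570476] [ 0.43728879  0.49781811 -0.0713191 ]
```

View pics/w7.png

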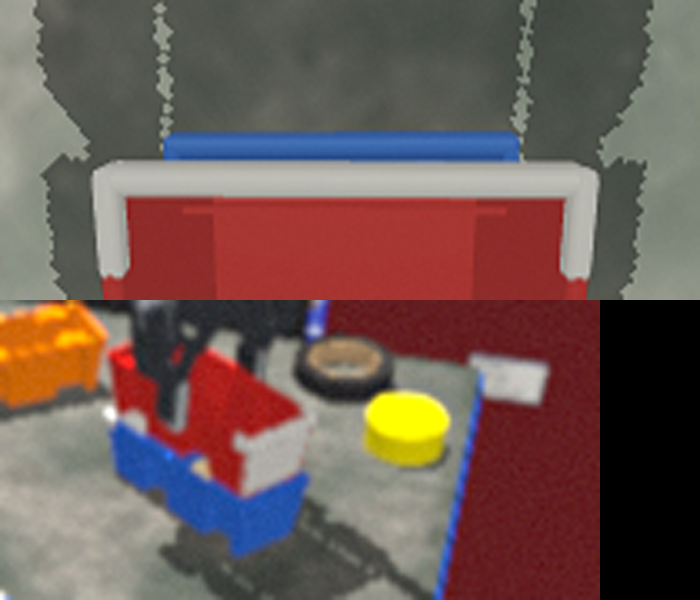

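Red rests level at the predicted height, within about 1 mm of square. Releasing.

play_rows:
  linear:
    - [0, 0, 0]
    - [0, 0, 0]
    - [0, 0, 0]
    - [0, 0, 0]
    - [0, 0, 0]
    - [0, 0, 0]
  turn: [0, 0, 0, 0, 0, 0]
  hand: 0.085

```text
time: 12.7
tool_pos: [0.4787, -0.2574, 0.0716]
tool_rot: [0.0, 0.309, 0.951, -0.0]
contact_force: [-0.1, 0.3, 0.7]
gripper_width: 0.996
grasp_force: 0.0
```

play_rows:
  linear:
    - [0, 0, 0.01]
    - [0, 0, 0.02]
    - [0, 0, 0.03]
    - [0, 0, 0.04]
    - [0, 0, 0.05]
    - [0, 0, 0.03]
    - [0, 0, 0]
    - [0, 0, 0]
  turn: [0, 0, 0, 0, 0, 0, 0, 0]

```text
time: 13.7
tool_pos: [0.4784, -0.2572, 0.2515]
tool_rot: [-0.0, 0.309, 0.951, 0.0]
contact_force: [-0.1, -0.2, -0.5]
gripper_width: 0.995
grasp_force: 0.0
```

Run:
```python
from h import *
s=state(); print(s["tool_pos"],s["contact_force"],s["gripper_width"])
C=cam("wrist"); f=grab_frame("wrist")
for d in trace("wrist","red_center")[:1]:
    r=fit(C,d["region"],[.481,-.2586,np.radians(144)],.05); print(r.x,np.degrees(r.x[2]),r.fun,d["region"].sum())
g=grab_frame("side")
cv2.imwrite("pics/w8.png",np.vstack([cv2.resize(f[80:280,220:430,::-1],(315,300)),cv2.resize(g[120:190,330:403,::-1],(315,300),interpolation=cv2.INTER_CUBIC)]))
```

```text
[ 0.47841203 -0.25720181  0.25145331] [-0.05883242 -0.18147787 -0.52504781] 0.9954744366521031
[ 0.48271932 -0.25961254  2.51025176] 143.82683127541992 71.06658935546875 7534
```

View pics/w8.png

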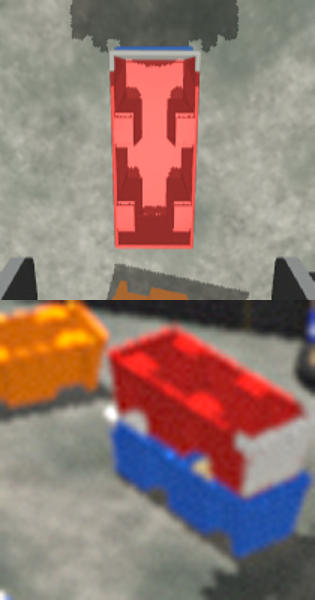

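Red sits level and square on the blue rim, within about 1.7 mm, with its white end over the plain blue end. The gripper is clear.

```bash
python3 -c "
from plant import *
print(job_done())"
```

```text
the job is handed in; nothing more can be done
None
```

The red tote is turned half round and rests level on the blue tote with the bushing and nut, within about 2 mm of square by the camera fit. I let go, backed the gripper clear and handed the job in at about 14 s; neither blue tote was gripped or knocked.

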